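# Open the microscope light source to get at its lamp

### The job

The lamp in the microscope's bench light source is due for a change, so open it up: pull up the spring plunger on the sliding hatch, slide the hatch fully open and let the plunger drop into its hole there. Then press the bayonet cap in the lamp well down without forcing it, turn it a quarter turn anticlockwise to free it, lift it off and set it down gently, grip bar up, inside the steel parts tray. Leave the slide box, oil bottle and tube rack where they are.

Things in the scene. Friction and masses are not known exactly. Their poses are not given: they have to be found in the camera images.
- light_source: Bench light source, fixed: white case 180 (x) x 320 (y) x 120 mm high. Origin on the bench under its centre, z up; dimmer and light port on the -x face. A square lamp well, 116 x 116 mm, opens in its flat top, centred at x 0, y -65 mm; well floor 55 mm above the bench. At first a sliding hatch covers it; the hatch's two guides, at x +/-70 mm, stand 11 mm above the top.
- lamp_neck (a point): Centre of the rim of the fixed aluminium neck in the well, on the vertical lamp axis: x 0, y -65 mm, 82 mm up in the light source. The neck is 52 mm across; two radial pins 5 mm thick stand out on its +x and -x sides, 3 mm below the rim, tips 33.5 mm from the axis. A spring-loaded lamp fills the neck and stands up to 10 mm above its rim.
- plunger_knob (a point): Middle of the index plunger's round black knob, 22 mm across, on the hatch. Hatch closed and plunger down, the point is at x 0, y +12 mm, 150 mm up in the light source, 25 mm above the hatch's top sheet (125 mm up). The knob reaches from 11 mm above to 14 mm below the point; below it a 19 mm wide steel bush, 10 mm tall, stands on the hatch.
- plunger (a joint): Lift of the plunger in m: 0 = down in a hole, 0.009 = fully pulled up. Its spring pulls down with 3 N at 0, 6 N fully up. Its pin stands 5 mm deep in the deck: the hatch is locked unless the plunger is lifted more than 5 mm. Let go between the two holes it rides on the deck at about 0.005; there is one hole at each end of the hatch's travel.
- hatch (a joint): Travel of the aluminium hatch (132 x 165 mm) in m along the light source's +y: 0 = closed over the well, 0.125 = fully open at its stop, where the plunger, let go, drops into the second hole and locks it. Friction about 2 N. The knob travels with it; opened, the whole well is clear.
- cap: Black bayonet cap on the neck, under the hatch: 65 mm across, 45 mm tall, about 0.12 kg. Origin on its axis at the skirt's lower rim, z up; the disc's top is 25 mm above it. Locked: origin 72 mm above the bench on the lamp axis, cap x along the light source's x. J-slots in its skirt hold the neck's pins. The lamp's spring pushes it up, 6 N locked, 11 N pressed home.
- cap_bar (a point): Middle of the cap's grip bar, on its axis, 35 mm above its origin: bar 52 mm long along cap x, 12 mm thick, 20 mm tall. To free the cap: press down over 4 mm; it bottoms at 6 mm. Held down, turn anticlockwise seen from above 88 degrees, to the stop; it then rises on the spring and lifts straight off. Press with 15 to 25 N; pressing, or twisting it unpressed, with over 60 N is forcing it.
- tray: Steel parts tray, fixed: 180 (x) x 150 (y) x 18 mm high, walls and floor 3 mm. Origin on the bench under its centre, z up. The cap goes inside it.
- slide_box: Bystander: blue slide box 72 x 92 x 33 mm, origin under its centre.
- oil_bottle: Bystander: amber oil bottle, 38 mm across, 75 mm tall, origin under its centre.
- tube_rack: Bystander: white rack 160 x 75 mm of capped tubes, 72 mm tall, origin under its centre.
Things that resemble listed ones, but are neither listed nor needed, are in the scene too. What is shaped like the tray but yellow is not meant.

How it is judged (in metres and radians):
On the way, in this order (a step that is already met when the one before it is completed fails the run):
1. the hatch is slid fully open and its plunger has dropped into the open hole (value of joint hatch above 0.12 m and value of joint plunger below 0.002 m), for 0.2 s.
2. the cap, still in its socket, is turned a quarter turn (angle between the x axis of cap and the x axis of light_source, either way round above 1.3 rad and z of cap in the frame of light_source between 0.06 and 0.085 m).
At the end, for the whole second after the job is handed in: The hatch is open past 120 mm with its plunger down in the open hole (under 2 mm lift); the cap stands at rest inside the tray, flat on its floor (within 4 mm), grip bar up within 0.1 rad (all of step 1 and x of cap in the frame of tray between -0.058 and 0.058 m and y of cap in the frame of tray between -0.043 and 0.043 m and z of cap in the frame of tray below 0.007 m and angle between cap's own z axis and vertical below 0.1 rad and linear speed of cap below 0.02 m/s); the robot touches nothing.
It fails at once if the slide box is moved by more than 30 mm (distance of slide_box from where it was at the start of the episode above 0.03 m).
It fails at once if the oil bottle is moved by more than 30 mm (distance of oil_bottle from where it was at the start of the episode above 0.03 m).
It fails at once if the tube rack is moved by more than 30 mm (distance of tube_rack from where it was at the start of the episode above 0.03 m).
It fails at once if before it is turned free, the bayonet cap is forced against the light source with more than 60 N (contact force between cap and light_source above 60 N and angle between the x axis of cap and the x axis of light_source, either way round below 1.3 rad and z of cap in the frame of light_source below 0.085 m).
It fails at once if the cap is dropped or thrown into the tray: it moves faster than 0.5 m/s over the tray with no finger on it (contact force between the fingers and cap below 0.05 N and linear speed of cap above 0.5 m/s and horizontal distance between cap and tray below 0.12 m).
It also fails if it takes over 67 s, if anything falls off the work surface, if the arm or the gripper's body presses on something with over 40 N, if the wrist force passes 120 N, or if a joint passes its speed limit or range.

### The arm

A 6-joint arm with a two-finger parallel gripper is mounted at the origin on the work surface. World frame = base frame: x ahead of the robot, y to its left, z up, the work surface at z = 0. Lengths are in mm, angles in rad, forces in N, time in s.
With the tool pointing down it reaches from about 350 to 975 mm from the base axis. Payload 7.1 kg.
Tool frame: the origin (TCP) lies at the very end of the fingers, on their centre line; the grasp point (between the pads) lies 19 mm behind it; y points along the fingers, z is the direction in which the jaws open and shut, and the axes are right-handed (so a half turn about y gives the same grasp; the last joint's range is limited). The gripper opens to 88 mm and grips with 3 to 60 N. Pads are 20 mm wide; open, the fingers measure 115 mm over their backs; the gripper's body (75 mm by 178 mm) begins 61 mm behind the grasp point.
Start: joints at [-1.124, 0.423, 1.63, -0, 1.089, -0.019], TCP at [280.725, -558.389, 222.675] pointing down, gripper open.
Joint ranges: [-3, 3], [-0.9, 2.11], [0.09, 2.58], [-1.31, 4.45], [0.11, 2.69], [-2.54, 2.54]. Speed limits (rad/s): [2.39, 2.39, 3.01, 3.14, 3.14, 3.14].

### API

Orientations are given as a rotation vector (axis times angle).
In Python, from workcell import ctrl gives the robot as it stands.
- The arm moves only by the shell command python3 -m jog 'ROWS'. ROWS is JSON, a list of rows, each a list of 3 entries, a list of its own where there are three numbers: the opening, from 0 (shut) to 1 (fully open), then the shift along the tool's x, y, z in cm, then the turn, a rotation vector about the tool's x, y, z in rad. In form: [[claw, [dx, dy, dz], [wx, wy, wz]], ...]. A call has 1 to 8 rows; each row is the pose to reach, as a shift and turn from the pose commanded when the call began, along the tool's axes at that moment; what a row does not reach only later rows make up. A row lasts 1/10 s, in which the tool goes at most 50 mm and 8.59 degrees, less where a joint would pass 70% of its speed; a pose out of reach is approached as far as the arm can. A call with a gripper value outside its range is refused whole. The fingers move at their own pace and stop on an object; the grip force is fixed at half the most. Time passes only in rows, so rows that repeat a pose let the fingers close. It gives the time, the measured TCP pose, the force and the opening at its end, in the units of the state.
- ctrl.get_obs(): the state, without advancing time (a new reading comes with each control period).
- ctrl.get_image(name): name is "side" or "top"; returns a dict with "color" (420x560x3 uint8, red, green, blue), "z_map" (420x560 float32, mm along the optical axis (not along the pixel's ray), 0 where there is no reading), "fx", "fy", "cx", "cy" (pixels), "pose" (4x4, takes a point from camera to world coordinates). Camera axes: x right, y down, z forward; pixel columns grow to the right and rows downward; lengths in mm; the calibration is good to about 2 mm. A picture is of the moment at which its call begins.
- ctrl.close_job(): hands the job in, once; it reports no verdict.
The state is a dict: "t": time; "qpos": joint angles; "qvel": joint speeds; "joint_torque": joint torques, N m; "ee_pos": TCP position; "orientation": TCP orientation; "ft_force": force on the tool from outside, world axes, zero at the start; "moment": the same for the moment, N m; "width": finger opening in mm.
Only numpy, scipy, OpenCV 4.12 (cv2) and the standard library are available. Lean on these libraries where they do the work, as an engineer would, in place of code of your own. Each camera call takes 0.05 s, during which the arm holds its last target.

## Working session

There is one attempt and no reset: what is moved stays moved. The work goes in short steps, Python scripts to look and compute and a shell command to move; the robot and the scene stay as the last step left them, time stands still between calls to the robot, and variables do not carry over. Pictures are saved under pics/ and viewed, and the job is handed in when it is done.

```bash
mkdir -p pics; cat > h.py <<'E'
import numpy as np, cv2
from workcell import ctrl
from scipy.spatial.transform import Rotation as R
def shot(name,fn):
    im=ctrl.get_image(name); cv2.imwrite('pics/'+fn,im['color'][:,:,::-1]); return im
def pts(im):
    z=im['z_map']; v,u=np.mgrid[:z.shape[0],:z.shape[1]]
    c=np.stack([(u-im['cx'])/im['fx']*z,(v-im['cy'])/im['fy']*z,z],-1)
    P=np.array(im['pose']); return c@P[:3,:3].T+P[:3,3]
def ray(im,u,v,h):
    P=np.array(im['pose']); d=P[:3,:3]@np.array([(u-im['cx'])/im['fx'],(v-im['cy'])/im['fy'],1]); o=P[:3,3]
    return o+d*(h-o[2])/d[2]
E
python3 - <<'E'
from h import *
for n in ['side','top']:
    im=shot(n,n+'0.png'); np.savez(n+'0.npz',**im); print(n,np.round(im['pose'],3).tolist(),im['fx'],im['cx'],im['cy'])
o=ctrl.get_obs();print(o); print(R.from_rotvec(o['orientation']).as_matrix().round(3))
E
```

```text
side [[0.949, -0.171, 0.267, 62.23], [-0.317, -0.535, 0.783, -1407.134], [0.009, -0.827, -0.562, 1074.631], [0.0, 0.0, 0.0, 1.0]] 524.8297052853434 282.67580529010127 212.65943396887488
top [[0.001, -0.998, 0.062, 437.619], [-1.0, 0.0, 0.018, -86.504], [-0.018, -0.062, -0.998, 1421.725], [0.0, 0.0, 0.0, 1.0]] 418.8390243774255 283.3304079302799 213.83103658108087
{'t': 0.1, 'qpos': array([-1.12398127e+00,  4.23762881e-01,  1.63058817e+00, -3.52778596e-05,
        1.08857182e+00, -1.89961215e-02]), 'qvel': array([ 1.09172340e-04, -1.82090957e-03, -3.58744241e-03, -1.02676751e-05,
       -2.90347383e-03,  1.24146755e-04]), 'joint_torque': array([-3.24521970e-04, -5.45613849e+01, -2.74324179e+01,  6.44402811e-02,
        1.86604791e-02, -2.15274548e-05]), 'ee_pos': array([ 280.52526315, -557.96740502,  221.99036047]), 'orientation': array([-0.46580975,  1.96360155, -1.96099334]), 'ft_force': array([-0.22822255,  1.39725538,  1.1765529 ]), 'moment': array([-0.02318757, -0.02909005, -0.03260672]), 'width': 87.65410271003292}
[[-0.893 -0.001  0.449]
 [-0.449  0.001 -0.893]
 [ 0.    -1.    -0.001]]
```

View pics/side0.png

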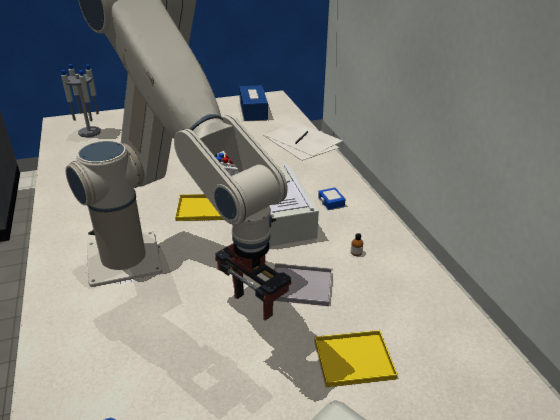

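View pics/top0.png

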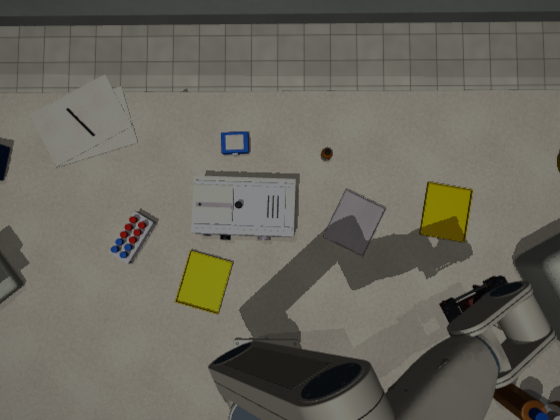

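```bash
python3 - <<'E'
from h import *
im=dict(np.load('top0.npz'));P=pts(im)
c=im['color'][165:255,180:310]; cv2.imwrite('pics/crop0.png',cv2.resize(c[:,:,::-1],None,fx=6,fy=6,interpolation=cv2.INTER_CUBIC))
z=P[:,:,2]
def rect(m,h,n):
    m=m.astype(np.uint8); k,l,s,ce=cv2.connectedComponentsWithStats(m); 
    i=1+np.argmax(s[1:,4]); v,u=np.nonzero(l==i)
    w=np.array([ray(im,a,b,h)[:2] for a,b in zip(u,v)],np.float32)
    print(n,s[i],cv2.minAreaRect(w),'zmed',np.median(z[l==i]))
box=np.zeros(z.shape,bool); box[165:250,180:310]=1
rect(box&(z>105)&(z<135),122,'light')
# knob
rect(box&(z>145)&(z<175),161,'knob')
print(np.round(z[196:212,230:248]))
hsv=cv2.cvtColor(im['color'],cv2.COLOR_RGB2HSV)
box[:]=0; box[180:265,315:395]=1
print(hsv[200,355],hsv[150:160:5,355],hsv[235,345])
b=box&(z>10)&(z<30); v,u=np.nonzero(b); print(len(u))
rect(b,18,'tray rim')
gx=P[222,300:400,2].round(); print(gx)
E
```

```text
light [ 191  175  105   62 5817] ((545.1734619140625, 62.96278381347656), (319.391845703125, 181.84872436523438), 87.92766571044922) zmed 122.68672270243724
knob [235 201   7   7  42] ((546.2803344726562, 73.96903991699219), (18.32002830505371, 18.205636978149414), 0.417176753282547) zmed 159.69101541062082
[[ 120.  121.  133.  125.  127.  129.  133.  122.  123.  126.  127.  123.
   125.  127.  124.  125.  130.  126.]
 [ 120.  121.  133.  126.  129.  123.  126.  127.  129.  123.  125.  131.
   122.  127.  124.  121.  126.  127.]
 [ 121.  122.  127.  121.  126.  121.  125.  122.  120.  123.  127.  125.
   126.  128.  124.  125.  121.  125.]
 [ 119.  121.  137.  131.  125.  127.  127.  127.  127.  124.  118.  129.
   127.  122.  126.  124.  121.  123.]
 [ 118.  121.  131.  125.  124.  126.  125.  125.  131.  124.  126.  123.
   121.  125.  126.  125.  128.  126.]
 [ 120.  119.  138.  121.  125.  125.  156.  157.  164.  160.  128.  123.
   126.  118.  130.  126.  130.  125.]
 [ 117.  128.  130.  122.  125.  164.  160.  164.  162.  159.  158.  124.
   126.  129.  126.  126.  129.  124.]

[... 945 characters left out ...]
5.  126.  122.  129.  131.  127.
   123.  122.  121.  125.  125.  125.]]
[168  11 115] [[ 20  29 130]
 [ 20  30 128]] [170  11  69]
260
tray rim [323 188  64  68 231] ((499.31561279296875, -298.5775146484375), (150.51710510253906, 180.24139404296875), 63.78221893310547) zmed 17.80769217716147
[ 1.  7. -1. -1.  2. -0.  2.  1. -4.  2. -3. -4.  2. -4.  2.  3.  1.  0.
  5.  1. -3.  2.  1. -0.  3.  3.  0.  1.  5.  2. 19.  7.  6.  6.  3.  0.
  4.  6.  2. -3. -0.  5.  3.  4. -1. -1.  0.  7.  5.  3.  4.  2.  2.  2.
  4.  6.  3.  3.  2.  4. -2.  7.  2.  3.  1.  6.  4.  4.  7.  6.  5.  7.
 -1.  6.  1. -0.  4.  4. 12. 18. -1. -1.  0. -9. -0. -2. -1. -1.  3. -2.
  2.  0.  6. -3.  7. -2.  2.  5.  2.  1.]
```

View pics/crop0.png

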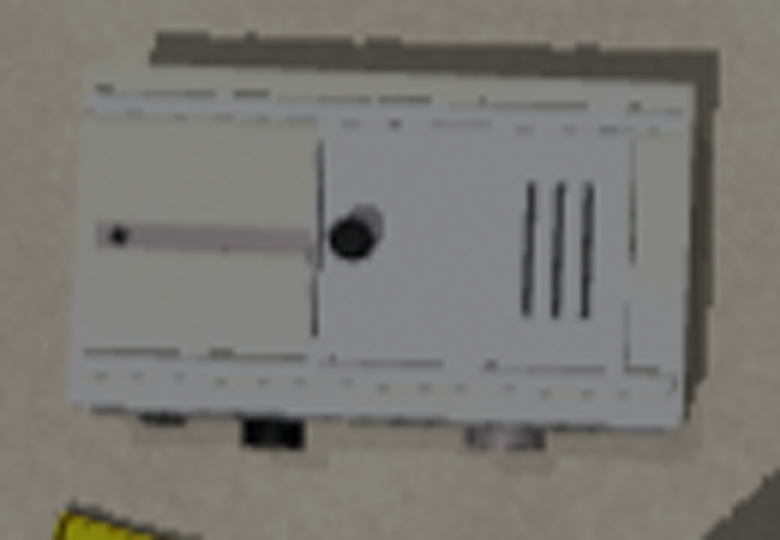

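```bash
cat >> h.py <<'E'
def go(x,y,z,th=None):
    "shift (cm) and yaw turn about tool y to reach TCP x,y,z with jaw (tool z) heading th deg"
    o=ctrl.get_obs(); M=R.from_rotvec(o['orientation']).as_matrix()
    d=M.T@(np.array([x,y,z])-o['ee_pos'])/10
    cur=np.degrees(np.arctan2(M[1,2],M[0,2])); 
    # full target rotation: y straight down
    r=None
    if th is not None:
        a=np.radians(th); zt=np.array([np.cos(a),np.sin(a),0]); yt=np.array([0,0,-1.]); xt=np.cross(yt,zt)
        r=R.from_matrix(M.T@np.stack([xt,yt,zt],1)).as_rotvec().round(3)
    print('shift cm',d.round(2),'turn',r,'heading',cur.round(2),'ee',o['ee_pos'].round(1),'F',o['ft_force'].round(1),'t',round(o['t'],2),'q',o['qpos'].round(2),'w',round(o['width'],1))
E
python3 -c "
from h import *
go(546,74.5,205,-92.1)"
```

```text
shift cm [-52.13   1.76 -44.58] turn [0.001 0.502 0.   ] heading -63.31 ee [ 280.5 -558.   222. ] F [-0.2  1.4  1.2] t 0.1 q [-1.12  0.42  1.63 -0.    1.09 -0.02] w 87.7
```

```bash
python3 -m jog '[[1,[-6,0,-5],[0,0,0]],[1,[-10,0.5,-8],[0,0.1,0]],[1,[-14,1,-11.5],[0,0.2,0]],[1,[-18,1.2,-15],[0,0.3,0]],[1,[-22,1.4,-18.5],[0,0.4,0]],[1,[-26,1.5,-22],[0,0.502,0]],[1,[-30,1.5,-25.5],[0,0.502,0]],[1,[-34,1.5,-29],[0,0.502,0]]]'; python3 -c "
from h import *
go(546,74.5,205,-92.1)"
```

```text
t: 0.9
ee_pos: [436.6, -188.5, 207.8]
orientation: [-0.04, -2.203, 2.203]
ft_force: [0.7, 0.0, 0.3]
width: 87.7
shift cm [ -9.97   0.28 -26.68] turn [0. 0. 0.] heading -92.1 ee [ 436.6 -188.5  207.8] F [0.7 0.  0.3] t 0.9 q [-0.43  0.22  1.96  0.    0.95  1.17] w 87.7
```

```bash
python3 -m jog '[[1,[-1.5,0,-4.5],[0,0,0]],[1,[-3,0,-9],[0,0,0]],[1,[-5,0,-13.5],[0,0,0]],[1,[-7,0,-18],[0,0,0]],[1,[-8.7,0,-22.5],[0,0,0]],[1,[-9.97,0.28,-26.6],[0,0,0]],[1,[-9.97,0.28,-26.6],[0,0,0]],[1,[-9.97,0.28,-26.6],[0,0,0]]]'; python3 - <<'E'
from h import *
im=shot('top','top1.png'); im2=shot('side','side1.png')
cv2.imwrite('pics/side1c.png',cv2.resize(im2['color'][100:300,180:380,::-1],None,fx=3,fy=3))
go(546,74.5,138,-92.1)
E
```

```text
t: 1.7
ee_pos: [545.2, 72.5, 204.5]
orientation: [-0.036, -2.203, 2.204]
ft_force: [-0.5, -0.1, 0.2]
width: 88.1
shift cm [-0.1   6.68 -0.36] turn [-0.     0.     0.001] heading -92.1 ee [545.   71.  204.8] F [-0.3 -0.2  0.8] t 1.8 q [ 0.11  0.34  1.81 -0.    0.99  1.72] w 87.8
```

View pics/side1c.png

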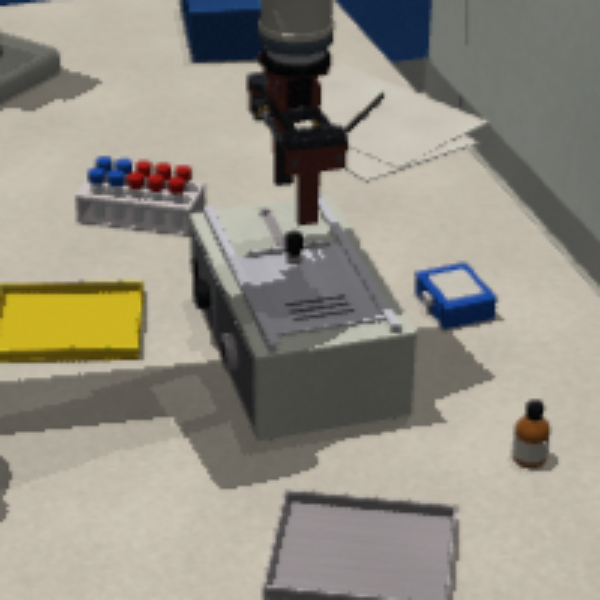

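View pics/top1.png

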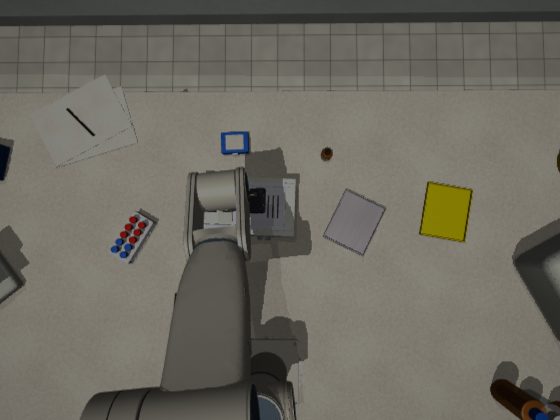

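The side view shows the knob at crop (293,243), full-image about (278,181), with the fingers above it. I'll cross-check its position by ray.

```bash
python3 - <<'E'
from h import *
im=dict(np.load('side0.npz')); im=ctrl.get_image('side')
c=im['color'][170:195,265:292].max(2)
v,u=np.nonzero(c<60); k,l,s,ce=cv2.connectedComponentsWithStats((c<60).astype(np.uint8)); print(s[1:],ce[1:]+[265,170])
i=1+np.argmax(s[1:,4]); u,v=ce[i]+[265,170]
print(ray(im,u,v,150).round(1)); go(546,74.5,138,-92.1)
P=pts(im); print(P[178:187,274:283].reshape(-1,3)[::8].round())
E
```

```text
[[15  0  6  5 27]
 [10  8  6  8 42]
 [13 17  2  1  2]] [[282.33333333 171.77777778]
 [277.5        181.26190476]
 [278.5        187.        ]]
[545.1  69.7 150. ]
shift cm [-0.08  6.7  -0.39] turn [-0.    -0.001  0.001] heading -92.14 ee [545.1  70.7 205. ] F [0.2 0.3 0.4] t 1.85 q [ 0.11  0.34  1.81 -0.    0.99  1.72] w 87.6
[[555. 141. 121.]
 [582. 132. 121.]
 [580. 135. 116.]
 [556.  75. 150.]
 [551.  72. 148.]
 [545.  63. 151.]
 [544.  72. 142.]
 [542.  77. 136.]
 [538.  75. 133.]
 [535.  79. 127.]
 [563.  72. 126.]]
```

```bash
python3 -m jog '[[1,[0,2,-0.2],[0,0,0]],[1,[0,4,-0.2],[0,0,0]],[1,[0,5.5,-0.2],[0,0,0]],[1,[0,6.5,-0.2],[0,0,0]],[1,[0,6.5,-0.2],[0,0,0]],[1,[0,6.5,-0.2],[0,0,0]]]';  python3 - <<'E'
from h import *
go(546,74.5,140,-92.1)
E
```

```text
t: 2.45
ee_pos: [545.9, 73.2, 140.5]
orientation: [-0.041, -2.203, 2.203]
ft_force: [0.6, -0.3, 0.1]
width: 87.7
shift cm [-0.    0.05 -0.13] turn [ 0.    -0.001 -0.   ] heading -92.13 ee [545.9  73.2 140.5] F [ 0.6 -0.3  0.1] t 2.45 q [ 0.11  0.43  1.85 -0.    0.86  1.72] w 87.7
```

```bash
python3 -m jog '[[0.1,[0,0,0],[0,0,0]],[0,[0,0,0],[0,0,0]],[0,[0,0,0],[0,0,0]],[0,[0,0,0],[0,0,0]],[0,[0,0,0],[0,0,0]],[0,[0,0,0],[0,0,0]],[0,[0,0,0],[0,0,0]]]'; python3 - <<'E'
from h import *
go(546,74.5,140,-92.1)
E
```

```text
t: 3.15
ee_pos: [545.7, 73.8, 140.1]
orientation: [-0.04, -2.203, 2.203]
ft_force: [0.0, 0.0, -1.1]
width: 35.2
shift cm [-0.03  0.01 -0.07] turn [-0.     0.001  0.   ] heading -92.07 ee [545.7  73.8 140.1] F [ 0.   0.  -1.1] t 3.15 q [ 0.11  0.43  1.85 -0.    0.86  1.72] w 35.2
```

```bash
python3 -m jog '[[0,[0,0,0],[0,0,0]],[0,[0,0,0],[0,0,0]],[0,[0,0,0],[0,0,0]]]'; python3 - <<'E'
from h import *
go(546,74.5,140,-92.1)
E
```

```text
t: 3.45
ee_pos: [545.9, 77.0, 140.3]
orientation: [-0.042, -2.208, 2.197]
ft_force: [0.0, 16.9, -0.5]
width: 21.0
shift cm [-0.02  0.02  0.25] turn [ 0.005 -0.001 -0.   ] heading -92.16 ee [545.9  77.  140.3] F [ 0.  16.9 -0.5] t 3.45 q [0.12 0.43 1.85 0.01 0.86 1.72] w 21.0
```

```bash
python3 -m jog '[[0,[0,0,-0.3],[0,0,0]],[0,[0,0,-0.4],[0,0,0]],[0,[0,0,-0.4],[0,0,0]]]'; python3 - <<'E'
from h import *
go(546,74.5,140,-92.1)
E
```

```text
t: 3.75
ee_pos: [545.9, 77.8, 140.2]
orientation: [-0.04, -2.203, 2.203]
ft_force: [-1.6, 0.6, 1.5]
width: 20.8
shift cm [-0.03  0.02  0.33] turn [0. 0. 0.] heading -92.07 ee [545.9  77.8 140.2] F [-1.6  0.6  1.5] t 3.75 q [0.12 0.43 1.85 0.   0.86 1.73] w 20.8
```

```bash
python3 -m jog '[[0,[0,-0.3,0],[0,0,0]],[0,[0,-0.6,0],[0,0,0]],[0,[0,-0.9,0],[0,0,0]],[0,[0,-0.9,0],[0,0,0]],[0,[0,-0.9,0],[0,0,0]]]'; python3 - <<'E'
from h import *
go(546+125*.0361,77.8+125,140+8.5,-92.1)
E
```

```text
t: 4.25
ee_pos: [545.8, 77.7, 149.0]
orientation: [-0.04, -2.203, 2.203]
ft_force: [2.5, 1.9, -5.1]
width: 20.9
shift cm [ -0.02   0.05 -12.52] turn [-0.  0.  0.] heading -92.08 ee [545.8  77.7 149. ] F [ 2.5  1.9 -5.1] t 4.25 q [0.12 0.42 1.85 0.   0.88 1.73] w 20.9
```

```bash
python3 -m jog '[[0,[0,0,-1.5],[0,0,0]],[0,[0,0,-3.5],[0,0,0]],[0,[0,0,-6],[0,0,0]],[0,[0,0,-8.5],[0,0,0]],[0,[0,0,-10.5],[0,0,0]],[0,[0,0,-12],[0,0,0]],[0,[0,0,-12.4],[0,0,0]],[0,[0,0,-12.4],[0,0,0]]]'; python3 - <<'E'
from h import *
go(546+125*.0361,77.8+125,140+8.5,-92.1)
E
```

```text
t: 5.05
ee_pos: [550.3, 202.3, 149.0]
orientation: [-0.039, -2.204, 2.203]
ft_force: [1.4, 2.4, -5.8]
width: 21.1
shift cm [-0.02  0.05 -0.05] turn [0.    0.001 0.   ] heading -92.04 ee [550.3 202.3 149. ] F [ 1.4  2.4 -5.8] t 5.05 q [0.33 0.46 1.77 0.   0.91 1.94] w 21.1
```

```bash
python3 -m jog '[[0,[0,0,-0.15],[0,0,0]],[0,[0,0,-0.3],[0,0,0]],[0,[0,0,-0.3],[0,0,0]]]'; python3 - <<'E'
from h import *
go(546+125*.0361,77.8+125,140+8.5,-92.1)
E
```

```text
t: 5.35
ee_pos: [550.2, 202.6, 148.9]
orientation: [-0.039, -2.199, 2.206]
ft_force: [2.4, -8.2, -6.3]
width: 20.7
shift cm [-0.03  0.04 -0.03] turn [-0.003  0.     0.001] heading -92.08 ee [550.2 202.6 148.9] F [ 2.4 -8.2 -6.3] t 5.35 q [ 0.33  0.46  1.77 -0.    0.91  1.94] w 20.7
```

```bash
python3 -m jog '[[0,[0,0.3,-0.2],[0,0,0]],[0,[0,0.6,-0.1],[0,0,0]],[0,[0,0.85,-0.1],[0,0,0]],[0,[0,0.85,-0.1],[0,0,0]],[0,[0,0.85,-0.1],[0,0,0]]]'; python3 - <<'E'
from h import *
go(546+125*.0361,77.8+125,140+8.5,-92.1)
E
```

```text
t: 5.85
ee_pos: [550.2, 202.7, 140.5]
orientation: [-0.039, -2.198, 2.207]
ft_force: [1.7, -11.8, -4.4]
width: 21.0
shift cm [-0.03 -0.8  -0.01] turn [-0.004  0.     0.001] heading -92.1 ee [550.2 202.7 140.5] F [  1.7 -11.8  -4.4] t 5.85 q [ 0.33  0.47  1.77 -0.    0.9   1.94] w 21.0
```

```bash
python3 -m jog '[[0.6,[0,0.85,0],[0,0,0]],[0.8,[0,0,0],[0,0,0]],[0.8,[0,0,0],[0,0,0]],[0.8,[0,0,0],[0,0,0]],[0.8,[0,-1,0],[0,0,0]],[0.8,[0,-4,0],[0,0,0]],[0.8,[0,-6,0],[0,0,0]],[0.8,[0,-6,0],[0,0,0]]]'; python3 - <<'E'
from h import *
im=shot('side','side2.png'); np.savez('side2.npz',**im)
cv2.imwrite('pics/side2c.png',cv2.resize(im['color'][100:300,180:380,::-1],None,fx=3,fy=3))
im=shot('top','top2.png'); np.savez('top2.npz',**im)
cv2.imwrite('pics/top2c.png',cv2.resize(im['color'][165:255,180:310,::-1],None,fx=6,fy=6,interpolation=cv2.INTER_CUBIC))
go(543,0,210,-92.1)
E
```

```text
t: 6.65
ee_pos: [552.5, 206.6, 204.3]
orientation: [-0.046, -2.209, 2.204]
ft_force: [0.0, 0.0, 0.8]
width: 69.8
shift cm [ 1.00e-02 -9.00e-01  2.06e+01] turn [ 0.     0.001 -0.001] heading -92.06 ee [550.5 205.8 201.1] F [0.6 0.4 0.3] t 6.75 q [0.34 0.39 1.73 0.   1.01 1.94] w 70.2
```

View pics/side2c.png

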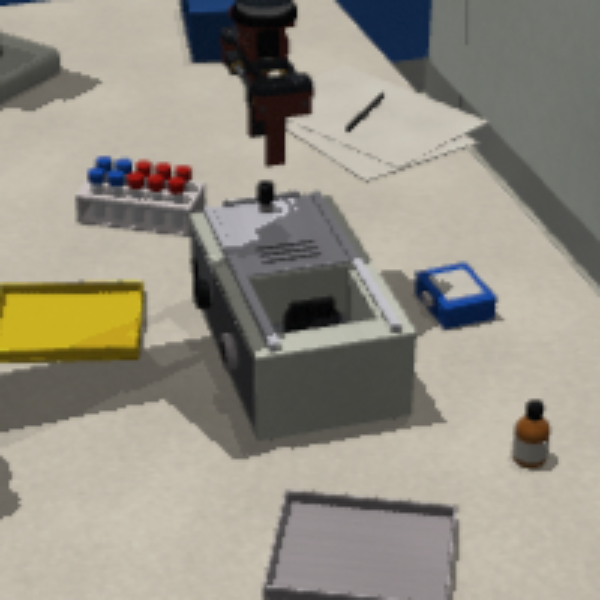

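View pics/top2c.png

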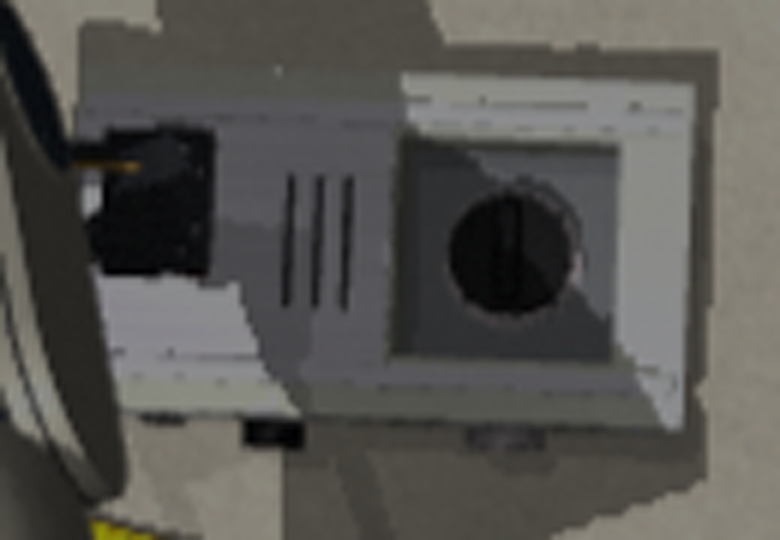

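The hatch is open. The cap disc shows at top crop (510,254), about pixel (265,207), with its bar along image vertical (world x). Next I'll measure the cap and the knob height.

```bash
python3 - <<'E'
from h import *
im=dict(np.load('top2.npz')); P=pts(im); g=im['color'].max(2)
b=np.zeros(g.shape,np.uint8); b[190:225,248:284]=(g[190:225,248:284]<48)
k,l,s,ce=cv2.connectedComponentsWithStats(b); i=1+np.argmax(s[1:,4]); v,u=np.nonzero(l==i); print(s[i],ce[i])
w=np.array([ray(im,a,c,97)[:2] for a,c in zip(u,v)],np.float32); print('circ',cv2.minEnclosingCircle(w),w.mean(0),'sizes',np.ptp(w,axis=0))
z=P[:,:,2]; m=(l==i)&(z>108)&(z<125); v,u=np.nonzero(m)
w=np.array([ray(im,a,c,117)[:2] for a,c in zip(u,v)],np.float32); print('bar',len(w),cv2.minAreaRect(w),w.mean(0),np.median(z[m]))
v,u=np.nonzero((z>85)&(z<106)&(l==i)); print('disc z',np.median(z[v,u]))
# side view knob & bar
im=dict(np.load('side2.npz')); P=pts(im); 
m=np.zeros(g.shape,bool); m[155:175,258:278]=1; m&=(im['color'].max(2)<60); v,u=np.nonzero(m); print('knob px',u.min(),u.max(),v.min(),v.max()); 
q=P[m]; print(np.percentile(q[:,2],[2,50,90,98]).round(1), q.mean(0).round(1), ray(im,u.mean(),v.mean(),149).round(1))
m=np.zeros(g.shape,bool); m[195:212,270:298]=1; q=P[m]; q=q[(q[:,2]>101)&(q[:,2]<122)&(im['color'].max(2)[m]<60)]; print('bar side',len(q),q.mean(0).round(1),np.percentile(q,[5,95],axis=0).round(1))
E
```

```text
[254 196  21  22 352] [264.32670455 206.89488636]
circ ((541.557373046875, -3.8001773357391357), 35.86170196533203) [542.52893    -1.7373822] sizes [66.89429  63.631123]
bar 64 ((543.719970703125, -2.553900718688965), (11.909534454345703, 50.5379638671875), 85.04914855957031) [543.84863    -2.2813678] 116.58070671648852
disc z 97.44567355421714
knob px 266 270 161 170
[129.9 150.7 160.3 162.4] [549.4 193.6 149.9] [549.9 195.2 149. ]
bar side 91 [542.3  -5.4 110.9] [[518.3 -14.9 101.8]
 [567.2   4.2 118.8]]
```

```bash
python3 -m jog '[[0.45,[0,-0.5,4],[0,0,0]],[0.45,[0,-0.5,8.5],[0,0,0]],[0.45,[0,-0.5,13],[0,0,0]],[0.45,[0,-0.5,17],[0,0,0]],[0.45,[0,-0.5,20],[0,0,0]],[0.45,[0,-0.5,20.5],[0,0,0]],[0.45,[0,-0.5,20.5],[0,0,0]],[0.45,[0,-0.5,20.5],[0,0,0]]]'; python3 - <<'E'
from h import *
go(543.5,0.5,102,-92.1)
E
```

```text
t: 7.55
ee_pos: [542.8, 1.6, 205.0]
orientation: [-0.038, -2.203, 2.202]
ft_force: [0.2, 0.6, 0.4]
width: 39.3
shift cm [-0.09 10.3   0.12] turn [0.    0.001 0.001] heading -92.06 ee [542.8   1.6 205. ] F [0.2 0.6 0.4] t 7.55 q [-0.02  0.33  1.83  0.    0.99  1.59] w 39.3
```

```bash
python3 -m jog '[[0.45,[-0.05,3,0],[0,0,0]],[0.45,[-0.05,6,0],[0,0,0]],[0.45,[-0.05,8,0],[0,0,0]],[0.45,[-0.05,9.5,0],[0,0,0]],[0.45,[-0.05,10.2,0],[0,0,0]],[0.45,[-0.05,10.2,0],[0,0,0]],[0.45,[-0.05,10.2,0],[0,0,0]]]'; python3 - <<'E'
from h import *
go(543.5,0.5,102,-92.1)
E
```

```text
t: 8.25
ee_pos: [544.0, 1.4, 104.1]
orientation: [-0.04, -2.204, 2.204]
ft_force: [0.3, 0.7, -0.3]
width: 39.3
shift cm [0.05 0.21 0.09] turn [ 0.     0.001 -0.001] heading -92.02 ee [544.    1.4 104.1] F [ 0.3  0.7 -0.3] t 8.25 q [-0.02  0.48  1.89  0.    0.78  1.59] w 39.3
```

Down another 4 mm to just above the disc, then close.

```bash
python3 -m jog '[[0.45,[0.05,0.2,0.05],[0,0,0]],[0.45,[0.05,0.4,0.05],[0,0,0]],[0,[0.05,0.4,0.05],[0,0,0]],[0,[0.05,0.4,0.05],[0,0,0]],[0,[0.05,0.4,0.05],[0,0,0]],[0,[0.05,0.4,0.05],[0,0,0]],[0,[0.05,0.4,0.05],[0,0,0]],[0,[0.05,0.4,0.05],[0,0,0]]]'; python3 - <<'E'
from h import *
go(543.5,0.5,102,-92.1); print(ctrl.get_obs()['moment'])
E
```

```text
t: 9.05
ee_pos: [543.2, 0.3, 99.8]
orientation: [-0.04, -2.203, 2.203]
ft_force: [-0.6, 0.5, 0.5]
width: 12.2
shift cm [-0.03 -0.22 -0.02] turn [ 0.  0. -0.] heading -92.07 ee [5.432e+02 3.000e-01 9.980e+01] F [-0.6  0.5  0.5] t 9.05 q [-0.02  0.48  1.89  0.    0.77  1.59] w 12.2
[0.04716811 0.05389004 0.01929549]
```

```bash
python3 -m jog '[[0,[0,0.2,0],[0,0,0]],[0,[0,0.4,0],[0,0,0]],[0,[0,0.6,0],[0,0,0]],[0,[0,0.6,0],[0,0,0]],[0,[0,0.6,0],[0,0,0]]]'; python3 - <<'E'
from h import *
go(543.5,0.5,102,-92.1); print(ctrl.get_obs()['moment'])
E
```

```text
t: 9.55
ee_pos: [543.2, 0.3, 94.1]
orientation: [-0.04, -2.203, 2.203]
ft_force: [-2.7, 0.9, 8.0]
width: 12.3
shift cm [-0.03 -0.79 -0.02] turn [-0.     0.001 -0.   ] heading -92.07 ee [5.432e+02 3.000e-01 9.410e+01] F [-2.7  0.9  8. ] t 9.55 q [-0.02  0.49  1.89 -0.    0.76  1.59] w 12.3
[0.04680267 0.46768553 0.00461571]
```

```bash
python3 -m jog '[[0,[0,0.1,0],[0,0,0]],[0,[0,0.2,0],[0,0,0]],[0,[0,0.2,0],[0,0,0]],[0,[0,0.2,0],[0,0,0]]]'; python3 - <<'E'
from h import *
go(543.5,0.5,102,-92.1); print(ctrl.get_obs()['moment'])
E
```

```text
t: 9.95
ee_pos: [543.2, 0.3, 93.5]
orientation: [-0.04, -2.203, 2.203]
ft_force: [-6.5, 0.5, 23.2]
width: 11.6
shift cm [-0.03 -0.85 -0.02] turn [ 0.     0.001 -0.   ] heading -92.07 ee [5.432e+02 3.000e-01 9.350e+01] F [-6.5  0.5 23.2] t 9.95 q [-0.02  0.49  1.89 -0.    0.76  1.59] w 11.6
[ 0.08380006  1.29451675 -0.01329617]
```

```bash
python3 -m jog '[[0,[0.08,0,0],[0,0,0]],[0,[0.08,0,0],[0,-0.1,0]],[0,[0.08,0,0],[0,-0.2,0]],[0,[0.08,0,0],[0,-0.3,0]],[0,[0.08,0,0],[0,-0.3,0]]]'; python3 - <<'E'
from h import *
go(543.5,0.5,102,-92.1); print(ctrl.get_obs()['moment'])
E
```

```text
t: 10.45
ee_pos: [544.2, 0.5, 93.5]
orientation: [-0.274, 2.077, -2.078]
ft_force: [-1.3, 1.5, 15.6]
width: 11.8
shift cm [ 0.06 -0.85 -0.02] turn [-0.     0.303 -0.004] heading -74.73 ee [5.442e+02 5.000e-01 9.350e+01] F [-1.3  1.5 15.6] t 10.45 q [-0.02  0.49  1.89  0.    0.75  1.28] w 11.8
[0.2105252  0.35829381 0.09394439]
```

```bash
python3 -m jog '[[0,[0,0,0],[0,-0.12,0]],[0,[0,0,0],[0,-0.24,0]],[0,[0,0,0],[0,-0.36,0]],[0,[0,0,0],[0,-0.48,0]],[0,[0,0,0],[0,-0.6,0]],[0,[0,0,0],[0,-0.72,0]],[0,[0,0,0],[0,-0.84,0]],[0,[0,0,0],[0,-0.84,0]]]'; python3 - <<'E'
from h import *
go(543.5,0.5,102,-92.1); print(ctrl.get_obs()['moment'])
E
```

```text
t: 11.25
ee_pos: [544.3, 0.6, 93.5]
orientation: [-0.949, 1.539, -1.543]
ft_force: [-0.5, 2.5, 16.2]
width: 11.8
shift cm [ 0.04 -0.85 -0.07] turn [-0.002  1.144 -0.004] heading -26.57 ee [544.3   0.6  93.5] F [-0.5  2.5 16.2] t 11.25 q [-0.02  0.49  1.89  0.    0.75  0.44] w 11.8
[0.22777912 0.22931969 0.11159648]
```

```bash
python3 -m jog '[[0,[0,0,0],[0,-0.12,0]],[0,[0,0,0],[0,-0.24,0]],[0,[0,0,0],[0,-0.34,0]],[0,[0,0,0],[0,-0.39,0]],[0,[0,0,0],[0,-0.42,0]],[0,[0,0,0],[0,-0.42,0]]]'; python3 - <<'E'
from h import *
go(543.5,0.5,102,-92.1); print(ctrl.get_obs()['moment'])
E
```

```text
t: 11.85
ee_pos: [544.1, 0.7, 93.5]
orientation: [-1.183, 1.241, -1.245]
ft_force: [-2.0, 2.6, 16.8]
width: 12.0
shift cm [ 0.02 -0.85 -0.06] turn [-0.003  1.561 -0.004] heading -2.67 ee [544.1   0.7  93.5] F [-2.   2.6 16.8] t 11.85 q [-0.02  0.49  1.89  0.    0.75  0.02] w 12.0
[ 0.38375182  0.28750702 -0.01043112]
```

```bash
python3 -m jog '[[0,[0,-0.3,0],[0,0,0]],[0,[0,-0.6,0],[0,0,0]],[0,[0,-1,0],[0,0,0]],[0,[0,-1.4,0],[0,0,0]],[0,[0,-1.4,0],[0,0,0]]]'; python3 - <<'E'
from h import *
go(543.5,0.5,102,-92.1); print(ctrl.get_obs()['moment'])
E
```

```text
t: 12.35
ee_pos: [541.7, 0.2, 105.5]
orientation: [-1.188, 1.244, -1.243]
ft_force: [-1.2, -0.3, -1.8]
width: 11.7
shift cm [-0.03  0.35  0.18] turn [1.000e-03 1.561e+00 1.000e-03] heading -2.69 ee [5.417e+02 2.000e-01 1.055e+02] F [-1.2 -0.3 -1.8] t 12.35 q [-0.02  0.47  1.89 -0.    0.78  0.03] w 11.7
[ 0.02169126 -0.09182766 -0.03084985]
```

```bash
python3 -m jog '[[0,[0,-1,0],[0,0,0]],[0,[0,-3,0],[0,0,0]],[0,[0,-5,0],[0,0,0]],[0,[0,-7,0],[0,0,0]],[0,[0,-8.5,0],[0,0,0]],[0,[0,-9.5,0],[0,0,0]],[0,[0,-9.5,0],[0,0,0]]]'; python3 - <<'E'
from h import *
im=shot('side','side3.png')
cv2.imwrite('pics/side3c.png',cv2.resize(im['color'][100:300,180:380,::-1],None,fx=3,fy=3))
go(499.3,-298.6+1.5,200,-26.2)
E
```

```text
t: 13.05
ee_pos: [542.7, 0.2, 201.9]
orientation: [-1.185, 1.242, -1.245]
ft_force: [0.5, 0.8, -1.9]
width: 11.6
shift cm [29.91  0.09 -2.89] turn [-0.    0.41 -0.  ] heading -2.69 ee [5.422e+02 3.000e-01 2.009e+02] F [ 1.  -0.1 -1.6] t 13.1 q [-0.02  0.33  1.83 -0.    0.98  0.03] w 11.9
```

View pics/side3c.png

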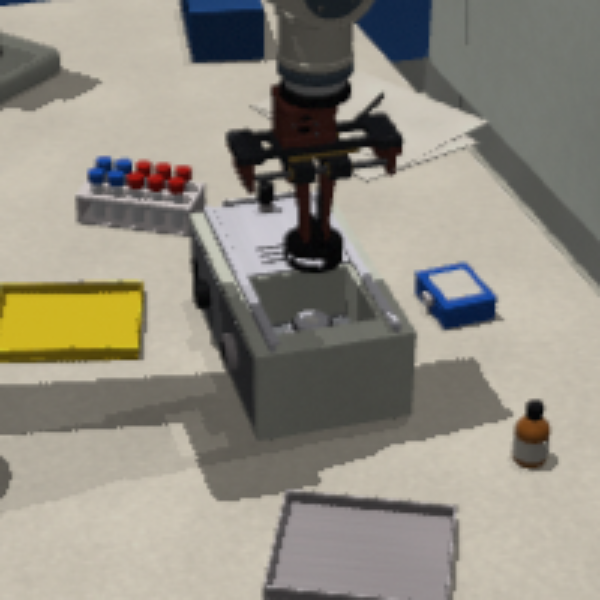

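The picture shows the cap held upright under the fingers at crop (313,248), with the bare lamp neck visible in the well. Next I'll carry it to the tray.

```bash
python3 -m jog '[[0,[2,0,-0.2],[0,0,0]],[0,[6,0,-0.6],[0,0,0]],[0,[10,0,-1],[0,0,0]],[0,[14,0,-1.4],[0,0,0]],[0,[18,0,-1.8],[0,0,0]],[0,[22,0,-2.2],[0,0,0]],[0,[26,0,-2.5],[0,0,0]],[0,[28.5,0,-2.75],[0,0,0]]]';python3 -m jog '[[0,[1.4,0,-0.14],[0,0,0]],[0,[1.4,0,-0.14],[0,0,0]],[0,[1.4,0,-0.14],[0,0,0]]]'; python3 - <<'E'
from h import *
go(499.3,-297.6,60,-2.7)
E
```

```text
t: 13.9
ee_pos: [500.2, -285.3, 199.4]
orientation: [-1.187, 1.246, -1.244]
ft_force: [-0.1, -0.2, -1.9]
width: 11.5
t: 14.2
ee_pos: [499.0, -296.0, 199.9]
orientation: [-1.187, 1.245, -1.242]
ft_force: [-0.8, -0.0, -1.9]
width: 11.7
shift cm [ 0.17 13.99  0.05] turn [ 0.001  0.    -0.001] heading -2.7 ee [ 499.  -296.   199.9] F [-0.8 -0.  -1.9] t 14.2 q [-0.56  0.39  1.75  0.    1.01 -0.51] w 11.7
```

```bash
python3 -m jog '[[0,[0.1,2,0],[0,0,0]],[0,[0.1,5,0],[0,0,0]],[0,[0.1,8,0],[0,0,0]],[0,[0.1,11,0],[0,0,0]],[0,[0.1,13.5,0],[0,0,0]],[0,[0.1,15,0],[0,0,0]],[0,[0.1,15.5,0],[0,0,0]],[0,[0.1,15.5,0],[0,0,0]]]'; python3 - <<'E'
from h import *
im=shot('side','side4.png')
cv2.imwrite('pics/side4c.png',cv2.resize(im['color'][180:340,220:380,::-1],None,fx=4,fy=4))
go(499.3,-297.6,31,-2.7)
E
```

```text
t: 15.0
ee_pos: [499.5, -297.3, 45.5]
orientation: [-1.187, 1.244, -1.243]
ft_force: [0.2, -0.1, -1.2]
width: 11.7
shift cm [-0.02  1.53 -0.07] turn [-0.001  0.001  0.   ] heading -2.66 ee [ 499.9 -297.8   46.3] F [-0.4  0.1 -0.6] t 15.05 q [-0.56  0.61  1.82  0.    0.71 -0.51] w 11.8
```

View pics/side4c.png

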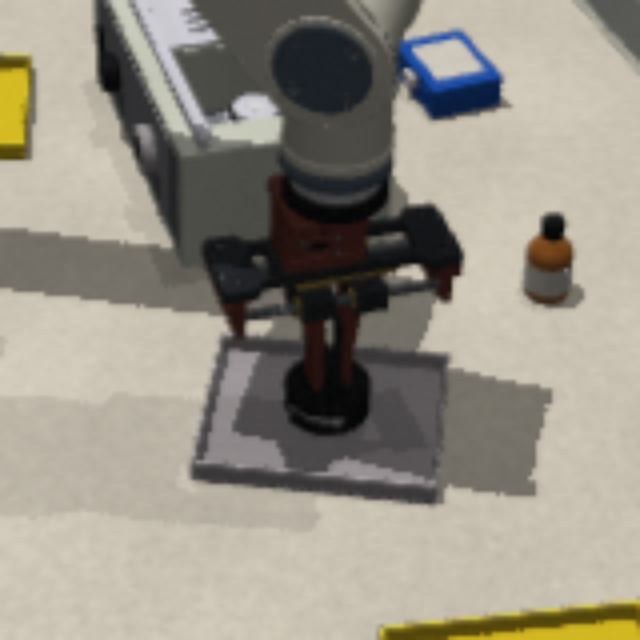

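The cap at crop (328,398) hangs over the middle of the grey tray. I'll lower it slowly.

```bash
python3 -m jog '[[0,[0,0.4,0],[0,0,0]],[0,[0,0.8,0],[0,0,0]],[0,[0,1.1,0],[0,0,0]],[0,[0,1.3,0],[0,0,0]],[0,[0,1.3,0],[0,0,0]],[0,[0,1.3,0],[0,0,0]]]'; python3 -m jog '[[0,[0,0.1,0],[0,0,0]],[0,[0,0.15,0],[0,0,0]],[0,[0,0.15,0],[0,0,0]]]'
```

```text
t: 15.65
ee_pos: [499.3, -298.1, 32.6]
orientation: [-1.187, 1.244, -1.244]
ft_force: [0.2, -0.2, -1.2]
width: 11.8
t: 15.95
ee_pos: [499.3, -298.0, 31.1]
orientation: [-1.187, 1.244, -1.244]
ft_force: [-0.1, 0.3, -1.9]
width: 11.8
```

```bash
python3 -m jog '[[0,[0,0.1,0],[0,0,0]],[0,[0,0.1,0],[0,0,0]],[0,[0,0.1,0],[0,0,0]]]'; python3 -m jog '[[0,[0,0.1,0],[0,0,0]],[0,[0,0.1,0],[0,0,0]],[0,[0,0.1,0],[0,0,0]]]'
```

```text
t: 16.25
ee_pos: [499.4, -298.1, 30.6]
orientation: [-1.187, 1.243, -1.244]
ft_force: [-1.6, 1.5, 5.4]
width: 12.2
t: 16.55
ee_pos: [499.4, -298.0, 30.5]
orientation: [-1.187, 1.243, -1.244]
ft_force: [-4.5, 2.7, 16.1]
width: 11.4
```

```bash
python3 -m jog '[[0,[0,-0.1,0],[0,0,0]],[0,[0,-0.12,0],[0,0,0]],[0.4,[0,-0.12,0],[0,0,0]],[0.4,[0,-0.12,0],[0,0,0]],[0.4,[0,-0.12,0],[0,0,0]],[0.4,[0,-0.12,0],[0,0,0]],[0.4,[0,-0.12,0],[0,0,0]]]'; python3 -m jog '[[0.4,[0,-1,0],[0,0,0]],[0.4,[0,-3,0],[0,0,0]],[0.4,[0,-7,0],[0,0,0]],[0.4,[0,-11,0],[0,0,0]],[0.4,[5,-15,0],[0,0,0]],[0.4,[10,-17,0],[0,0,0]],[0.4,[15,-17,0],[0,0,0]],[0.4,[19,-17,0],[0,0,0]]]';python3 - <<'E'
from h import *
im=shot('side','side5.png')
cv2.imwrite('pics/side5c.png',cv2.resize(im['color'][130:330,200:400,::-1],None,fx=3,fy=3))
im=shot('top','top5.png');np.savez('top5.npz',**im)
go(0,0,0)
E
```

```text
t: 17.25
ee_pos: [499.3, -298.0, 30.3]
orientation: [-1.187, 1.244, -1.244]
ft_force: [0.3, 0.4, -0.8]
width: 35.4
t: 18.05
ee_pos: [491.1, -483.8, 203.2]
orientation: [-1.187, 1.24, -1.246]
ft_force: [-0.4, -0.3, -0.9]
width: 35.4
shift cm [-46.28  19.86 -51.49] turn None heading -2.93 ee [ 490.1 -487.6  201.9] F [-0.3 -0.4  0.1] t 18.15 q [-0.8   0.54  1.49 -0.    1.11 -0.75] w 35.3
```

View pics/side5c.png

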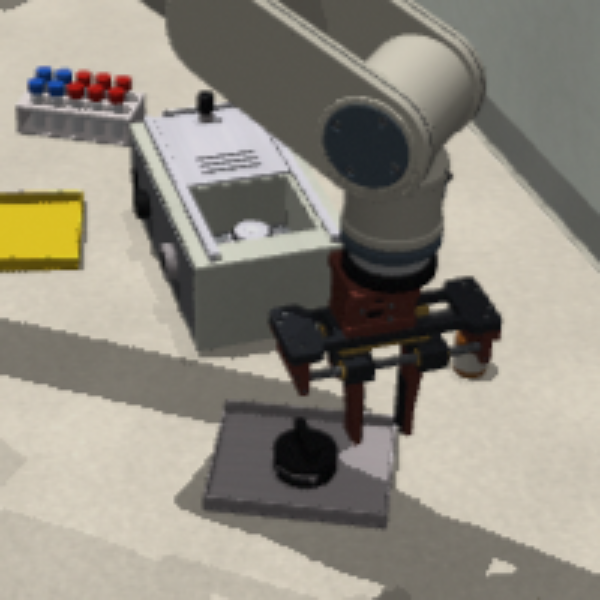

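View pics/top5.png

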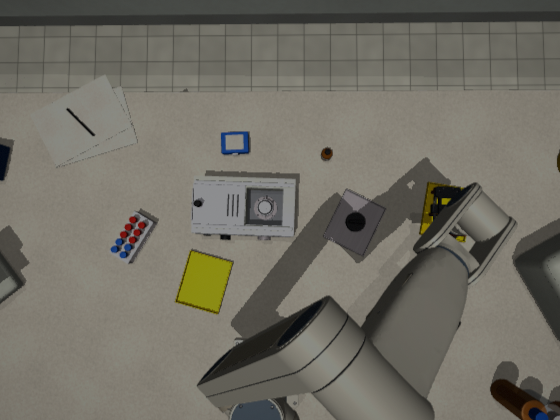

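The cap stands upright in the tray at top pixel (355,222), and the knob is at (198,203) on the open hatch. I'll check heights and positions once more.

```bash
python3 - <<'E'
from h import *
im=dict(np.load('top5.npz'));P=pts(im);z=P[:,:,2]
k=z[195:211,190:206]; k=k[(k>140)&(k<185)]; print('knob top',len(k),np.median(k))
b=np.zeros(z.shape,np.uint8); b[208:237,340:370]=im['color'][208:237,340:370].max(2)<50
n,l,s,ce=cv2.connectedComponentsWithStats(b); i=1+np.argmax(s[1:,4]); q=P[l==i]; zz=q[:,2]
d=q[(zz>20)&(zz<36)]; t=zz[(zz>40)&(zz<56)]; print('disc',np.median(d[:,2]),'bar',len(t),np.median(t))
A=np.c_[d[:,:2]-d[:,:2].mean(0),np.ones(len(d))]; print('slopes',np.linalg.lstsq(A,d[:,2],rcond=None)[0])
c=ray(im,*ce[i],30)[:2]; e=c-[499.3,-298.6]; a=np.radians(-26.2); print('cap',c,'in tray',e@[np.cos(a),np.sin(a)],e@[-np.sin(a),np.cos(a)])
E
python3 -m jog '[[0.4,[0,0,0],[0,0,0]],[0.4,[0,0,0],[0,0,0]],[0.4,[0,0,0],[0,0,0]],[0.4,[0,0,0],[0,0,0]]]'
```

```text
knob top 46 160.46728277985835
disc 28.616351468961057 bar 54 47.53886704351987
slopes [ 1.20745835e-02 -5.74811250e-03  2.84529472e+01]
cap [ 499.0880974  -298.82823947] in tray -0.08936232018011603 -0.2983460132100214
t: 18.55
ee_pos: [491.0, -480.5, 200.3]
orientation: [-1.187, 1.243, -1.242]
ft_force: [-0.5, 1.4, -0.6]
width: 35.1
```

```bash
python3 -c "
from workcell import ctrl
print(ctrl.close_job())"
```

```text
the job is handed in; nothing more can be done
None
```

I finished the job and handed it in at about 18.6 s of the 67 s; it reports no verdict.

**What I did:**
- **Hatch:** I pulled the plunger up about 9 mm, slid the hatch to its stop (about 125 mm) and let the plunger drop into the open hole.
- **Cap:** I pressed the cap until it bottomed, at about 16–23 N. I then turned it anticlockwise until the gripper had gone 89°, lifted it off and set it in the steel tray.

**Last checks:**
- **Plunger:** the knob top is at 160.5 mm, against 161 mm expected with the plunger down.
- **Cap:** it stands within about 1 mm of the tray centre. The disc is at 28.6 mm and the bar at 47.5 mm (28 and 48 expected), with tilt around 0.01 rad.
- **Surroundings:** the slide box, oil bottle and tube rack look unmoved in the top picture; I did not measure them. The gripper was clear of everything.

**What disagreed:**
- **Knob position:** the cameras put the knob 3–4 mm (top view) to 8 mm (side view) short in y of where the fingers found it. The fingers met about 17 N sideways on closing, so I shifted the arm to relieve it before lifting.
- **Setting down:** I pressed the cap onto the tray floor with about 16 N, more than intended, and eased off before letting go.

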